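Knock a stuck converter module up out of its test nest

ROBOT

A 6-joint arm with a two-finger parallel gripper is mounted at the origin on the work surface. World frame = base frame: x ahead of the robot, y to its left, z up, the work surface at z = 0. Lengths are in m, angles in rad, forces in N, time in s.
With the tool pointing down it reaches from about 0.35 to 0.775 m from the base axis. Payload 7.3 kg.
Tool frame: the origin (TCP) lies midway between the tips of the shut fingers; the grasp point (between the pads) lies 19 mm behind it; z points along the fingers, y is the line along which they close (so a half turn about z gives the same grasp; the last joint's range is limited). The gripper opens to 92 mm and grips with 3 to 60 N. Pads are 19 mm wide; open, the fingers measure 130 mm over their backs; the gripper's body (75 mm by 190 mm) begins 47 mm behind the grasp point.
Start: joints at [1.077, 0.342, 1.524, -0, 1.275, -0.146], TCP at [0.179, 0.494, 0.227] pointing down, gripper open.
Joint ranges: [-2.53, 2.53], [-0.77, 2.02], [0.04, 2.7], [-1, 4.14], [0.28, 2.66], [-3.11, 3.11]. Speed limits (rad/s): [2.57, 2.57, 3.14, 3.14, 3.14, 3.14].

INTERFACE

Orientations are given as a rotation vector (axis times angle).
In Python, from cell import manip, get_image, nets gives the robot as it stands.
- The arm moves only by the tool carry_out, never from a script. Its argument "deltas" is a list that holds one entry, the list of rows, each a list of 7 numbers: the turn, a rotation vector about the world's x, y, z in rad, then the shift along the world's x, y, z in cm, then the opening, from 0 (shut) to 1 (fully open). In form: [[[wx, wy, wz, dx, dy, dz, fingers], ...]]. A call has 1 to 20 rows; each row is the pose to reach, as a shift and turn from the pose commanded when the call began; what a row does not reach only later rows make up. A row lasts 1/10 s, in which the tool goes at most 50 mm and 8.59 degrees, less where a joint would pass 70% of its speed; a pose out of reach is approached as far as the arm can. A call with a gripper value outside its range is refused whole. The fingers move at their own pace and stop on an object; "newtons" is the grip in N (left out, the last holds). Time passes only in rows, so rows that repeat a pose let the fingers close. It gives the time, the measured TCP pose, the force, the opening and the grip force at its end, in the units of the state.
- manip.get_obs(): the state, without advancing time (a new reading comes with each control period).
- get_image(name): name is "side" or "top"; returns a dict with "pixels" (420x560x3 uint8, red, green, blue), "fov_y" (degrees; the focal length in pixels is half the picture's height over the tangent of half this angle, whatever the lens; pixels are square), "cx", "cy" (the principal point, pixels), "D" ([k1, k2, p1, p2, k3] as OpenCV has them; the pictures are not rectified), "extrinsics" (4x4, takes a point from camera to world coordinates). Camera axes: x right, y up, looking along -z (the intrinsics and any distortion apply to the point x, -y, -z); pixel columns grow to the right and rows downward; lengths in m; the calibration is good to about 2 mm. A picture is of the moment at which its call begins. There is no depth.
- manip.hand_in(): hands the job in; it is judged then, once.
Trained networks look in a picture, given as the dict that the camera call returned (one of the last four; its "shot" number tells which), for a name from the list of things; names that differ only in an ending like _2 or _b are one class to them, and where a whole thing is asked for, a point or a joint stands for the part that bears it (a point fixed in the world has none). Each returns a list of dicts, best first, with "score" (0 to 1); they miss things now and then, are a little off and sometimes report something else, mostly with a low value. They report only what shows in the picture. A call takes as long as a camera call. They do not tell look-alikes from the thing itself.
- nets.boxes_of(name, picture): "uv" ([column, row] in pixels, amid what is visible of it).
The state is a dict: "clock": time; "joint_pos": joint angles; "qd": joint speeds; "effort": joint torques, N m; "tool_pos": TCP position; "tcp_rot": TCP orientation; "wrist_force": force on the tool from outside, world axes, zero at the start; "moment": the same for the moment, N m; "width": finger opening in m; "grip_force": force on a finger pad.
Only numpy, scipy, OpenCV 4.12 (cv2) and the standard library are available. Lean on these libraries where they do the work, as an engineer would, in place of code of your own. Each camera call takes 0.05 s, during which the arm holds its last target. There are 200 camera calls.

TASK

The block-shaped module with the steel top plate is stuck flush in the pocket of the test nest. With the C-shaped knockout, feel for the hole under the nest and gently push the rod up through it until the module stands about 10 mm proud, still upright and held in the pocket, ready to be lifted out. Then take the knockout out from under the nest, stand it upright on the bench clear of the nest, and leave everything else where it is.

Things in the scene. Friction and masses are not known exactly. Their poses are not given: they have to be found in the camera images.
- nest: nest: fixed aluminium bridge-like block, 80 mm (its x) x 100 mm (y), 119 mm high; origin on the bench under its centre, z up, -x side roughly facing the robot. Two 10 mm thick legs along its y = -45 and +45 mm sides (6 mm high bolted flanges outside them, out to y = 72 mm) leave a passage 80 mm wide, 85 mm high, running under it along its x, open at both ends
- nest_pocket (a point): nest_pocket: centre of the top of the pocket floor, 93 mm above the bench; axes as the nest's. The pocket is 51.5 x 42 mm, 26 mm deep, open upward; a spring pad in each of its y walls clamps the module; slippery liners cover its x ends
- nest_under (a point): nest_under: centre of the underside of the pocket floor, 86 mm above the bench (a rim beyond x = 26 or y = 21 mm is 1 mm lower). The rigid floor is 7 mm thick and has one oblong through hole, 10 mm (x) by 16 mm (y), covered by the module: centred at y = 0 but 5 to 10 mm off the centre along x, different each time and measured by nothing; it must be felt for with the rod
- module: module: potted converter brick, 50 mm (x) x 40 mm (y) x 26 mm high, black with a steel top plate, about 80 g; origin at the centre of its underside. At first it sits on the pocket floor, top flush with the nest. The spring pads hold it by friction: 8 to 20 N upward moves it, without a jump, and it stays at whatever height it is pushed to, also when the rod is withdrawn
- knockout: knockout: loose rigid C-shaped metal frame, 250 g, 155 mm high, at first standing upright; origin under the centre of its round foot (50 mm diameter, 10 mm thick), z up. The C is open to +x: lower arm (26 mm wide, 10 mm high) from foot to spine, upper arm (20 mm wide, at 110 to 122 mm height) from spine back over the rod to x = 18 mm
- knockout_spine (a point): knockout_spine: middle of the upright spine joining the arms, x = -68 to -56 mm from the rod's axis, 26 mm wide; axes as the knockout's. In use the spine stays outside the nest's -x side, the lower arm goes into the passage, the upper arm above the module
- knockout_tip (a point): knockout_tip: tip of the round rod that stands on the foot at the knockout's origin, 50 mm above the underside, 60 mm below the upper arm; rod 8 mm in diameter, the last 6 mm tapering to 6 mm; axes as the knockout's
- knockout_grip (a point): knockout_grip: where to hold the upright flat tongue on the upper arm, straight above the rod, 144 mm above the underside. The tongue is 36 mm long (x), 12 mm thick (y), from 122 to 155 mm height; its flat faces look to the knockout's +y and -y
- driver: driver: black-handled screwdriver lying flat, 170 mm long; origin at its underside; a bystander, leave it alone
- spool: spool: flat-standing grey reel, 54 mm diameter, 40 mm high; origin at its underside; a bystander, leave it alone
- meter: meter: blue hand multimeter lying flat, 150 x 75 x 32 mm; origin at its underside; a bystander, leave it alone
- tray: tray: black two-part tray, 130 x 100 x 28 mm; origin at its underside; a bystander, leave it alone
- cleaner: cleaner: closed can, 52 mm diameter, 150 mm high; origin at its underside; a bystander, leave it alone
- heatsink: heatsink: plain aluminium block, 60 x 50 x 25 mm; origin at its underside; a bystander, leave it alone
- cup: cup: open grey cup, 64 mm diameter, 70 mm high; origin at its underside; a bystander, leave it alone
There are look-alikes about, which are no part of the job. Leave any orange, pink or yellow look-alike of the module alone.

How it is judged:
By the outcome, as a careful person would: the job done as asked, in the order asked, and still so for the second after the job is handed in, with the robot touching nothing.
It also fails if it takes over 64 s, if anything falls off the work surface, if the arm or the gripper's body presses on something with over 40 N, if the wrist force passes 120 N, or if a joint passes its speed limit or range.

## Working session

There is one attempt and no reset: what is moved stays moved. The work goes in short steps, Python scripts to look and compute and a tool call to move; the robot and the scene stay as the last step left them, time stands still between calls to the robot, and variables do not carry over. Pictures are saved under pics/ and viewed, at most 10 in all, crops included, and the job is handed in when it is done.

Besides the shell and the picture viewer there is one more tool, called as name(argument=value, ...) on one line, values as JSON. carry_out: Moves the arm, as the interface text tells. Its arguments: {"type":"object","properties":{"deltas":{"type":"array"},"newtons":{"type":"number"}},"required":["deltas"]}

```bash
ls; mkdir -p pics
cat > h.py <<'E'
import numpy as np, cv2
from cell import manip, get_image, nets
def K(p):
    f=210/np.tan(np.radians(p["fov_y"])/2); return np.array([[f,0,p["cx"]],[0,f,p["cy"]],[0,0,1]])
def ray(p,uv):
    n=cv2.undistortPoints(np.array([[uv]],float),K(p),np.array(p["D"],float))[0,0]
    E=np.array(p["extrinsics"]); d=E[:3,:3]@np.array([n[0],-n[1],-1]); return E[:3,3],d
def onz(p,uv,z):
    o,d=ray(p,uv); return o+d*(z-o[2])/d[2]
def proj(p,X):
    E=np.array(p["extrinsics"]); c=(np.atleast_2d(X)-E[:3,3])@E[:3,:3]; c=c*[1,-1,-1]
    return cv2.projectPoints(c,np.zeros(3),np.zeros(3),K(p),np.array(p["D"],float))[0][:,0]
def tri(rs):
    A=0;b=0
    for o,d in rs:
        d=d/np.linalg.norm(d);M=np.eye(3)-np.outer(d,d);A=A+M;b=b+M@o
    return np.linalg.solve(A,b)
def save(p,n): cv2.imwrite("pics/"+n,p["pixels"][:,:,::-1])
E
python3 - <<'E'
from h import *
s=get_image("side");t=get_image("top");save(s,"s0.png");save(t,"t0.png")
for p in (s,t):
    print(np.array(p["extrinsics"])[:3,3],p["fov_y"])
    for n in ["nest","nest_pocket","module","knockout","knockout_spine","knockout_tip","knockout_grip","cleaner","spool","cup"]:
        print(n,[(np.round(b["uv"]),round(b["score"],2)) for b in nets.boxes_of(n,p)[:3]])
print(manip.get_obs())
E
```

```text
pics
[0.34456537 1.10221161 0.96900974] 44.18968388665554
nest [(array([254., 238.]), 0.61)]
nest_pocket [(array([254., 236.]), 0.84)]
module [(array([192., 264.]), 0.78), (array([255., 219.]), 0.76), (array([212., 247.]), 0.59)]
knockout [(array([311., 183.]), 0.94)]
knockout_spine [(array([318., 177.]), 0.57)]
knockout_tip [(array([319., 175.]), 0.57), (array([256., 238.]), 0.4)]
knockout_grip [(array([311., 184.]), 0.42)]
cleaner [(array([254., 140.]), 0.83), (array([254., 239.]), 0.69)]
spool [(array([240., 189.]), 0.53)]
cup [(array([180., 289.]), 0.84)]
[ 0.38495979 -0.00237262  1.13775545] 49.241514485124476
nest [(array([255., 202.]), 0.63)]
nest_pocket [(array([259., 202.]), 0.65)]
module [(array([317., 189.]), 0.91), (array([249., 198.]), 0.73), (array([215., 147.]), 0.68)]
knockout [(array([382., 248.]), 0.86)]
knockout_spine [(array([382., 250.]), 0.92)]
knockout_tip [(array([380., 250.]), 0.91), (array([336., 282.]), 0.16)]
knockout_grip [(array([382., 251.]), 0.85)]
cleaner [(array([442., 157.]), 0.9)]
spool [(array([354., 165.]), 0.87), (array([168., 141.]), 0.32)]
cup [(array([167., 144.]), 0.96)]
{'clock': 1.1, 'joint_pos': array([ 1.07701163e+00,  3.41997262e-01,  1.52410054e+00,  5.46550355e-07,
        1.27540079e+00, -1.45966883e-01]), 'qd': array([-3.57815416e-04, -1.75865920e-04, -4.76349455e-04, -1.08883539e-03,
        1.40482008e-03,  7.45726116e-07]), 'effort': array([ 1.90808001e-03, -4.31131446e+01, -2.44470102e+01,  7.21181114e-02,
        4.83461504e-02, -1.84423067e-05]), 'tool_pos': array([0.17891615, 0.49359234, 0.22674174]), 'tcp_rot': array([5.43596326e-01, 3.09417593e+00, 1.40517187e-04]), 'wrist_force': array([ 0.44902605,  0.39760083, -0.77120405]), 'moment': array([-0.02085693,  0.04251902,  0.03168329]), 'grip_force': 0.0, 'width': 0.09188252475099432}
```

Run:
```python
import cv2
for n,(c,r,w,h) in {"s0":(170,110,200,150),"t0":(200,130,240,180)}.items():
    i=cv2.imread(f"pics/{n}.png")[r:r+h,c:c+w]; k=800/w
    cv2.imwrite(f"pics/{n}c.png",cv2.resize(i,(800,600),interpolation=cv2.INTER_CUBIC))
```

```text
(no output)
```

View pics/s0c.png

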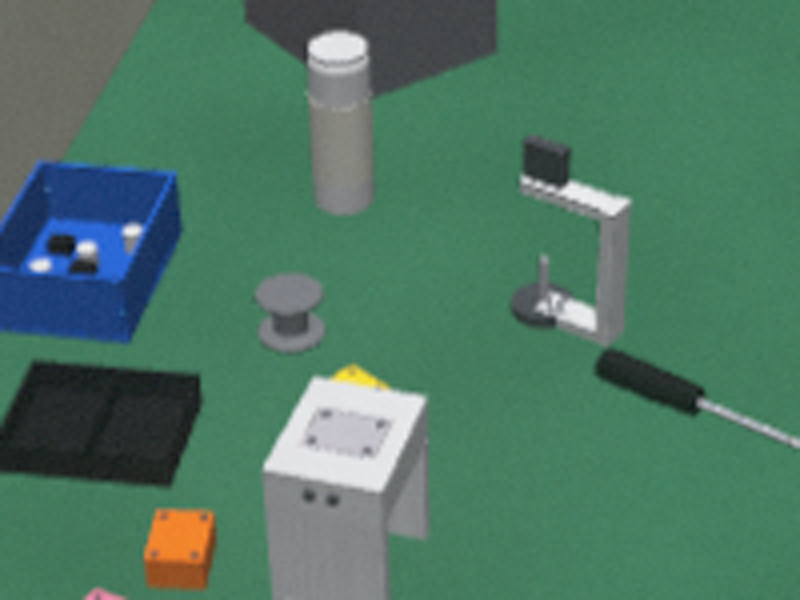

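View pics/t0c.png

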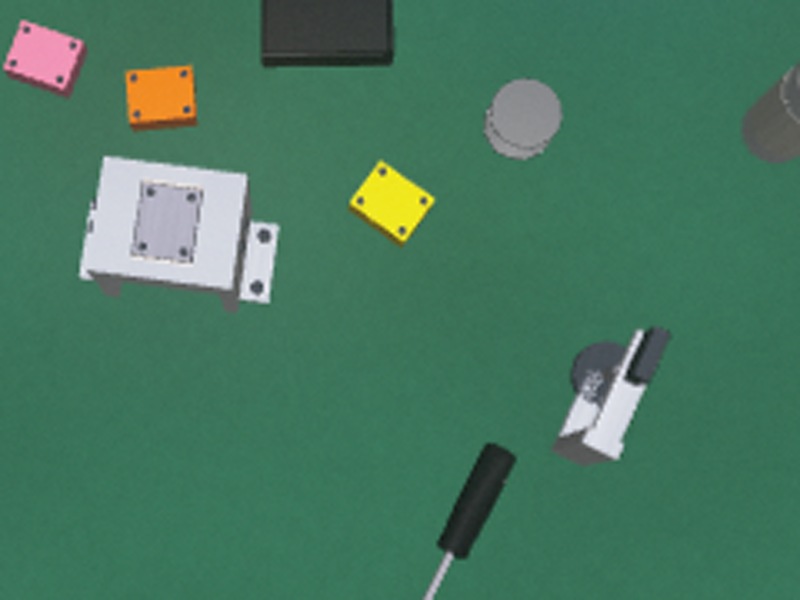

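View pics/t0.png

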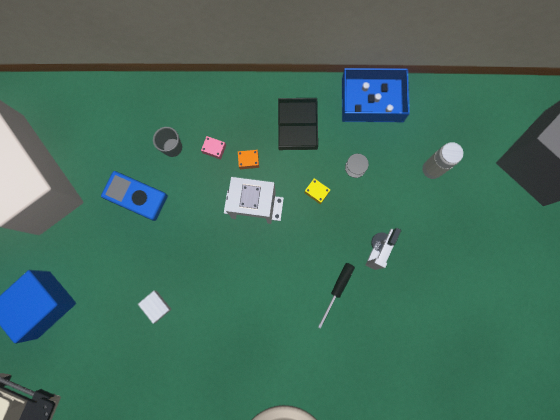

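The pictures show the nest at about (250,197) in the top view with the steel-topped module flush in it. The knockout is at about (383,248) with its opening towards +x and slightly -y. The driver, spool and look-alikes are well clear of it. Next I'll fit poses for the nest (corners) and the knockout (silhouette).

```bash
cat > fit.py <<'E'
from h import *
from scipy.optimize import least_squares, minimize
def T(P,x,y,a,z=0):
    c,s=np.cos(a),np.sin(a); P=np.asarray(P,float); return np.c_[x+c*P[:,0]-s*P[:,1],y+s*P[:,0]+c*P[:,1],P[:,2]+z]
def box(x0,x1,y0,y1,z0,z1): return np.array([[x,y,z] for x in(x0,x1) for y in(y0,y1) for z in(z0,z1)])/1e3
def cyl(r,z0,z1):
    a=np.linspace(0,2*np.pi,24); return np.array([[r*np.cos(t),r*np.sin(t),z] for t in a for z in(z0,z1)])/1e3
KP=[cyl(25,0,10),box(-68,0,-13,13,0,10),box(-68,-56,-13,13,0,122),box(-68,18,-10,10,110,122),box(-18,18,-6,6,122,155),cyl(4,0,50)]
def mask(p,parts,pose,S=4):
    m=np.zeros((420*S,560*S),np.uint8)
    for q in parts:
        h=cv2.convexHull(((proj(p,T(q,*pose))+.5)*S*16).astype(np.int32)); cv2.fillConvexPoly(m,h,255,shift=4)
    return cv2.resize(m,(560,420),interpolation=cv2.INTER_AREA)/255.
def seg(p):
    b=p["pixels"].astype(float); g=b[...,1]-np.maximum(b[...,0],b[...,2]*1.0); return np.clip(1-(g-2)/18,0,1)
def fitko(views,x0):
    # views: (picture, roi c0,r0,c1,r1)
    def f(v):
        e=0
        for p,(a,b,c,d) in views: e+=np.abs(mask(p,KP,v)-seg(p))[b:d,a:c].sum()
        return e
    sim=np.array([x0]+[np.add(x0,d) for d in ([.012,0,0],[0,.012,0],[0,0,.12])])
    r=minimize(f,x0,method="Nelder-Mead",options=dict(initial_simplex=sim,xatol=1e-4,fatol=.1)); return r.x,r.fun
E
python3 - <<'E'
from fit import *
s=get_image("side");t=get_image("top")
sc=lambda L:np.array(L)/4+[170-.375,110-.375]; tc=lambda L:np.array(L)/3.3333+[200-.35,130-.35]
C=box(-40,40,-50,50,119,119)[::2]; # --,-+,+-,++
M=box(-25,25,-20,20,119,119)[::2]
us=sc([(427,397),(380,492),(317,378),(265,468)]); ut=tc([(233,290),(88,275),(247,174),(105,157)])
ms=sc([(390,419),(372,460),(320,407),(306,445)]); mt=tc([(193,262),(133,256),(202,184),(143,181)])
P=np.r_[C,M]
for nm,cams in dict(both="st",s="s",t="t").items():
    def f(v):
        r=[]
        if "s" in cams: r.append(proj(s,T(P,*v))-np.r_[us,ms])
        if "t" in cams: r.append(proj(t,T(P,*v))-np.r_[ut,mt])
        return np.concatenate(r).ravel()
    r=least_squares(f,[.45,.06,-.1],loss="soft_l1"); print(nm,r.x,np.round(np.abs(r.fun).max(),1))
g=onz(t,tc([(603,372)])[0],.01);print(g)
rs=(s,(295,138,332,200)); rt=(t,(364,224,404,272))
for nm,v in dict(both=[rs,rt],s=[rs],t=[rt]).items(): print(nm,fitko(v,[g[0],g[1],-.45]))
E
```

```text
both [ 0.58462201  0.08444412 -0.11107083] 2.2
s [ 0.58348357  0.08553912 -0.1287402 ] 1.4
t [ 0.58531468  0.08419735 -0.10335317] 1.8
[ 0.49753796 -0.23111997  0.01      ]
both (array([ 0.49552755, -0.23335614, -0.43677994]), np.float64(125.51568627450979))
s (array([ 0.49423117, -0.23404807, -0.43655877]), np.float64(85.98562091503268))
t (array([ 0.4960908 , -0.2337088 , -0.44208608]), np.float64(27.923529411764704))
```

carry_out(deltas=[[[0,0,-0.05,30,-24.4,2,1],[0,0,-0.09,30,-24.4,2,1],[0,0,-0.09,30,-24.4,2,1],[0,0,-0.09,30,-24.4,2,1],[0,0,-0.09,30,-24.4,2,1],[0,0,-0.09,30,-24.4,2,1],[0,0,-0.09,30,-24.4,2,1],[0,0,-0.09,30.5,-33,2,1],[0,0,-0.09,31.7,-72.7,0,1],[0,0,-0.09,31.7,-72.7,0,1],[0,0,-0.09,31.7,-72.7,0,1],[0,0,-0.09,31.7,-72.7,0,1],[0,0,-0.09,31.7,-72.7,0,1],[0,0,-0.09,31.7,-72.7,0,1],[0,0,-0.09,31.7,-72.7,0,1],[0,0,-0.09,31.7,-72.7,0,1],[0,0,-0.09,31.7,-72.7,0,1],[0,0,-0.09,31.7,-72.7,0,1],[0,0,-0.09,31.7,-72.7,0,1],[0,0,-0.09,31.7,-72.7,0,1]]])

```text
clock: 3.2
tool_pos: [0.4958, -0.2324, 0.2266]
tcp_rot: [-0.682, -3.066, -0.001]
wrist_force: [-0.6, -0.4, 0.3]
width: 0.0916
grip_force: 0.0
```

carry_out(deltas=[[[0,0,0,0,-0.1,-4,1],[0,0,0,0,-0.1,-7,1],[0,0,0,0,-0.1,-9,1],[0,0,0,0,-0.1,-9.8,1],[0,0,0,0,-0.1,-10,1],[0,0,0,0,-0.1,-10,0.1],[0,0,0,0,-0.1,-10,0],[0,0,0,0,-0.1,-10,0],[0,0,0,0,-0.1,-10,0],[0,0,0,0,-0.1,-10,0],[0,0,0,0,-0.1,-10,0],[0,0,0,0,-0.1,-10,0],[0,0,0,0,-0.1,-10,0]]], newtons=50)

```text
clock: 4.5
tool_pos: [0.4959, -0.2344, 0.1267]
tcp_rot: [-0.682, -3.067, -0.0]
wrist_force: [-0.8, -0.2, -0.2]
width: 0.0325
grip_force: 0.0
```

carry_out(deltas=[[[0,0,0,0,0,0,0],[0,0,0,0,0,0,0],[0,0,0,0,0,0,0],[0,0,0,0,0,0,0],[0,0,0,0,0,0,0],[0,0,0,0,0,0,0]]])

```text
clock: 5.1
tool_pos: [0.4959, -0.2344, 0.1267]
tcp_rot: [-0.682, -3.067, -0.0]
wrist_force: [-0.2, -1.0, -0.3]
width: 0.012
grip_force: 50.0
```

carry_out(deltas=[[[0,0,0,0,0,2,0],[0,0,0,0,0,5,0],[0,0,0.03,0,3,6.5,0],[0,0,0.1,-1,7,6.5,0],[0,0,0.2,-1.5,11,6.5,0],[0,0,0.327,-2.1,15,6.5,0],[0,0,0.327,-2.1,19,6.5,0],[0,0,0.327,-2.1,23,6.5,0],[0,0,0.327,-2.1,27,6.5,0],[0,0,0.327,-2.1,30.5,6.5,0],[0,0,0.327,-2.1,32.5,5,0],[0,0,0.327,-2.1,33.1,3.2,0],[0,0,0.327,-2.1,33.1,2.2,0],[0,0,0.327,-2.1,33.1,2.2,0],[0,0,0.327,-2.1,33.1,2.2,0],[0,0,0.327,-2.1,33.1,2.2,0]]])

```text
clock: 6.7
tool_pos: [0.4755, 0.096, 0.1495]
tcp_rot: [0.176, 3.135, 0.0]
wrist_force: [0.5, -0.3, -2.3]
width: 0.0115
grip_force: 50.0
```

Run:
```python
from h import *
s=get_image("side");save(s,"s1.png")
t=get_image("top");save(t,"t1.png")
o=manip.get_obs();print(o["clock"],o["tool_pos"],o["tcp_rot"],o["wrist_force"],o["moment"],o["grip_force"])
a=cv2.imread("pics/s1.png")[150:300,200:400];b=cv2.imread("pics/t1.png")[140:290,180:380]
cv2.imwrite("pics/c1.png",cv2.resize(np.vstack([a,b]),None,fx=2,fy=2,interpolation=cv2.INTER_CUBIC))
```

```text
6.8 [0.47542083 0.09608598 0.14941691] [1.75315205e-01 3.13532177e+00 2.34237688e-04] [-0.60849839  0.73550236 -3.06895621] [-0.01154924 -0.05168551 -0.07310234] 49.99851107597351
```

View pics/c1.png

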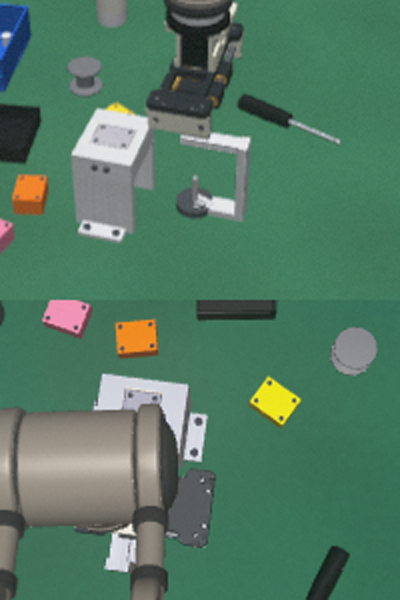

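The view shows the knockout held upright in front of the passage, with the tip at (195,178) in the upper half, and nothing disturbed. I'll insert it now.

carry_out(deltas=[[[0,0,0,2,-0.2,0,0],[0,0,0,4,-0.4,0,0],[0,0,0,6,-0.65,0,0],[0,0,0,8,-0.85,0,0],[0,0,0,9.5,-1.0,0,0],[0,0,0,10.1,-1.07,0,0],[0,0,0,10.15,-1.08,0.5,0],[0,0,0,10.15,-1.08,1,0],[0,0,0,10.15,-1.08,1.1,0],[0,0,0,10.15,-1.08,1.1,0],[0,0,0,10.15,-1.08,1.1,0]]])

```text
clock: 7.9
tool_pos: [0.5761, 0.0859, 0.1599]
tcp_rot: [0.174, 3.137, 0.0]
wrist_force: [-0.3, -0.2, -1.6]
width: 0.0118
grip_force: 50.0
```

Run:
```python
from fit import *
s=get_image("side");save(s,"s2.png")
o=manip.get_obs();print(o["clock"],o["tool_pos"],o["wrist_force"],o["moment"])
z=o["tool_pos"][2]-.1267; x,y=o["tool_pos"][:2]
i=cv2.imread("pics/s2.png");S=6
c0,r0=200,180
i=cv2.resize(i[r0:r0+100,c0:c0+130],None,fx=S,fy=S,interpolation=cv2.INTER_CUBIC)
def dr(q,pose,col,zz=0):
    h=cv2.convexHull(((proj(s,T(q,*pose,zz))+.5-[c0,r0])*S).astype(np.int32)); cv2.polylines(i,[h],True,col,1)
for q in KP: dr(q,(x,y,-.111),(0,0,255),z)
N=(.5846,.0844,-.111)
for q in (box(-40,40,-50,50,85,119),box(-40,40,40,50,0,119),box(-25,25,-20,20,119,119)): dr(q,N,(255,0,0))
cv2.imwrite("pics/c2.png",i)
```

```text
7.95 [0.57608685 0.08589396 0.15980265] [ 0.05958671 -0.36667946 -2.73826082] [-0.00442387 -0.10803542 -0.01835135]
```

View pics/c2.png

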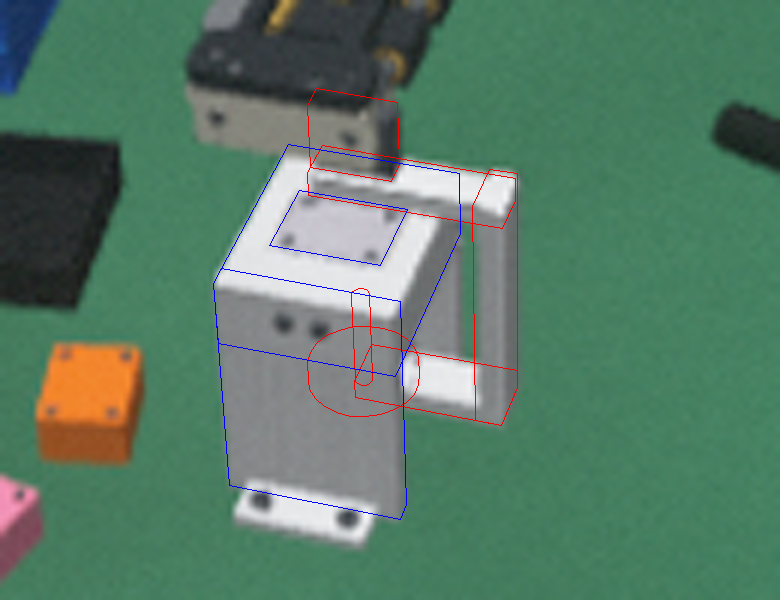

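The overlay shows the knockout's spine at about (495,320), roughly 1.5 px above my prediction, while the nest lines match to under 1 px. I'll check the y offset numerically before probing.

Run:
```python
from fit import *
s=get_image("side");t=get_image("top")
o=manip.get_obs(); x,y,z=o["tool_pos"];z-=.1267
S0=dict(s);S0["pixels"]=cv2.imread("pics/s0.png")[:,:,::-1];T0=dict(t);T0["pixels"]=cv2.imread("pics/t0.png")[:,:,::-1]
def nm(f,x0,st):
    sim=np.array([x0]+[np.array(x0)+np.eye(len(x0))[k]*st[k] for k in range(len(x0))])
    r=minimize(f,x0,method="Nelder-Mead",options=dict(initial_simplex=sim,xatol=5e-5,fatol=.02)); return np.round(r.x,4),round(r.fun,1)
a,b,c,d=277,198,296,258
e=lambda v:np.abs(mask(s,KP,v)-seg(s))[b:d,a:c].sum()
print("ko xy",nm(lambda v:e((v[0],v[1],-.111,z)),[x,y],[.006,.006]),(x,y,z))
print("ko xyz",nm(lambda v:e((v[0],v[1],-.111,v[2])),[x,y,z],[.006,.006,.006]))
print("ko xy yaw",nm(lambda v:e((v[0],v[1],v[2],z)),[x,y,-.111],[.006,.006,.05]))
NP=[box(-40,40,-50,50,85,119),box(-40,40,40,50,0,119),box(-40,40,-50,-40,0,119)]
Ws=np.zeros((420,560));Ws[195:252,226:285]=1;Ws[190:209,250:272]=0
Wt=np.zeros((420,560));Wt[170:230,218:273]=1;Wt[190:230,270:]=0
es=lambda v:(np.abs(mask(S0,NP,v)-seg(S0))*Ws).sum(); et=lambda v:(np.abs(mask(T0,NP,v)-seg(T0))*Wt).sum()
n=[.5846,.0844,-.111];st=[.006,.006,.05]
print("nest s",nm(es,n,st));print("nest t",nm(et,n,st));print("both",nm(lambda v:es(v)+et(v),n,st))
```

```text
ko xy (array([0.5757, 0.0857]), np.float64(22.2)) (np.float64(0.5762043390796627), np.float64(0.08586088842554546), np.float64(0.03295816507243632))
ko xyz (array([0.5754, 0.0872, 0.0344]), np.float64(22.5))
ko xy yaw (array([ 0.5754,  0.0893, -0.0454]), np.float64(12.5))
nest s (array([ 0.5849,  0.0845, -0.1081]), np.float64(51.8))
nest t (array([ 0.5864,  0.0863, -0.1225]), np.float64(52.1))
both (array([ 0.5858,  0.0851, -0.121 ]), np.float64(147.4))
```

carry_out(deltas=[[[0,0,0,0.15,-0.02,0.1,0],[0,0,0,0.15,-0.02,0.2,0],[0,0,0,0.15,-0.02,0.25,0],[0,0,0,0.15,-0.02,0.3,0],[0,0,0,0.15,-0.02,0.35,0],[0,0,0,0.15,-0.02,0.35,0]]])

```text
clock: 8.65
tool_pos: [0.5778, 0.0856, 0.1628]
tcp_rot: [-0.174, -3.136, -0.0]
wrist_force: [0.8, 0.6, -6.9]
width: 0.0115
grip_force: 50.0
```

carry_out(deltas=[[[0,0,0,-0.1,0.01,0,0],[0,0,0,-0.2,0.02,0,0],[0,0,0,-0.2,0.02,0,0],[0,0,0,-0.2,0.02,0,0]]])

```text
clock: 9.05
tool_pos: [0.5763, 0.0857, 0.1629]
tcp_rot: [0.174, 3.136, 0.0]
wrist_force: [5.7, -0.0, -12.2]
width: 0.0112
grip_force: 50.0
```

carry_out(deltas=[[[0,0,0,-0.1,0.01,0,0],[0,0,0,-0.2,0.02,0,0],[0,0,0,-0.2,0.02,0,0],[0,0,0,-0.2,0.02,0,0]]])

```text
clock: 9.45
tool_pos: [0.5743, 0.0859, 0.1628]
tcp_rot: [0.174, 3.136, -0.0]
wrist_force: [5.0, 0.6, -13.1]
width: 0.0116
grip_force: 50.0
```

carry_out(deltas=[[[0,0,0,0,0,-0.2,0],[0,0,0,0.3,-0.03,-0.2,0],[0,0,0,0.55,-0.06,-0.2,0],[0,0,0,0.55,-0.06,-0.1,0],[0,0,0,0.55,-0.06,0,0],[0,0,0,0.55,-0.06,0,0],[0,0,0,0.55,-0.06,0,0]]])

```text
clock: 10.15
tool_pos: [0.5794, 0.0854, 0.1628]
tcp_rot: [-0.174, -3.136, -0.0]
wrist_force: [2.0, -0.0, -9.4]
width: 0.0119
grip_force: 50.0
```

carry_out(deltas=[[[0,0,0,0,0,-0.2,0],[0,0,0,0.6,-0.07,-0.25,0],[0,0,0,1.2,-0.13,-0.25,0],[0,0,0,1.35,-0.15,-0.2,0],[0,0,0,1.35,-0.15,-0.1,0],[0,0,0,1.35,-0.15,0,0],[0,0,0,1.35,-0.15,0,0],[0,0,0,1.35,-0.15,0,0]]])

```text
clock: 10.95
tool_pos: [0.593, 0.0839, 0.1634]
tcp_rot: [0.174, 3.136, 0.0]
wrist_force: [0.5, 0.2, -2.2]
width: 0.0119
grip_force: 50.0
```

carry_out(deltas=[[[0,0,0,0,0,0.1,0],[0,0,0,0,0,0.2,0],[0,0,0,0,0,0.25,0],[0,0,0,0,0,0.25,0]]])

```text
clock: 11.35
tool_pos: [0.593, 0.0839, 0.1659]
tcp_rot: [0.174, 3.136, 0.0]
wrist_force: [0.7, -0.5, -2.5]
width: 0.0114
grip_force: 50.0
```

carry_out(deltas=[[[0,0,0,-0.1,0.01,0,0],[0,0,0,-0.15,0.02,0,0],[0,0,0,-0.15,0.02,0,0]]])

```text
clock: 11.65
tool_pos: [0.5922, 0.084, 0.166]
tcp_rot: [0.174, 3.135, 0.0]
wrist_force: [4.9, -0.4, -2.8]
width: 0.0115
grip_force: 50.0
```

carry_out(deltas=[[[0,0,0,0.15,-0.02,0,0],[0,0,0,0.25,-0.03,0,0],[0,0,0,0.3,-0.03,0,0],[0,0,0,0.3,-0.03,0,0]]])

```text
clock: 12.05
tool_pos: [0.5939, 0.0839, 0.1654]
tcp_rot: [-0.174, -3.135, -0.0]
wrist_force: [0.1, 0.4, -3.0]
width: 0.0116
grip_force: 50.0
```

carry_out(deltas=[[[0,0,0,0.1,-0.01,0,0],[0,0,0,0.15,-0.02,0,0],[0,0,0,0.15,-0.02,0,0]]])

```text
clock: 12.35
tool_pos: [0.5959, 0.0836, 0.1657]
tcp_rot: [-0.174, -3.137, -0.0]
wrist_force: [0.0, 0.9, -3.3]
width: 0.0116
grip_force: 50.0
```

carry_out(deltas=[[[0,0,0,0.1,-0.01,0,0],[0,0,0,0.1,-0.01,0,0],[0,0,0,0.1,-0.01,0,0]]])

```text
clock: 12.65
tool_pos: [0.5965, 0.0835, 0.1656]
tcp_rot: [-0.174, -3.136, -0.0]
wrist_force: [-1.9, 0.0, -0.5]
width: 0.0118
grip_force: 50.0
```

carry_out(deltas=[[[0,0,0,-0.1,0.01,0,0],[0,0,0,-0.21,0.02,0,0],[0,0,0,-0.21,0.02,0.1,0],[0,0,0,-0.21,0.02,0.2,0],[0,0,0,-0.21,0.02,0.3,0],[0,0,0,-0.21,0.02,0.3,0]]])

```text
clock: 13.25
tool_pos: [0.595, 0.0837, 0.169]
tcp_rot: [0.174, 3.136, 0.0]
wrist_force: [-0.1, 0.7, -2.1]
width: 0.0116
grip_force: 50.0
```

carry_out(deltas=[[[0,0,0,0,0,0.05,0],[0,0,0,0,0,0.1,0],[0,0,0,0,0,0.15,0],[0,0,0,0,0,0.2,0],[0,0,0,0,0,0.25,0],[0,0,0,0,0,0.3,0],[0,0,0,0,0,0.3,0]]])

```text
clock: 13.95
tool_pos: [0.5947, 0.0837, 0.1715]
tcp_rot: [-0.174, -3.136, -0.0]
wrist_force: [1.0, -0.5, -9.0]
width: 0.0116
grip_force: 50.0
```

carry_out(deltas=[[[0,0,0,0,0,0.05,0],[0,0,0,0,0,0.1,0],[0,0,0,0,0,0.15,0],[0,0,0,0,0,0.2,0],[0,0,0,0,0,0.25,0],[0,0,0,0,0,0.3,0],[0,0,0,0,0,0.35,0],[0,0,0,0,0,0.4,0],[0,0,0,0,0,0.4,0]]])

```text
clock: 14.85
tool_pos: [0.5951, 0.0837, 0.176]
tcp_rot: [0.174, 3.136, 0.0]
wrist_force: [3.2, -0.5, -9.9]
width: 0.0116
grip_force: 50.0
```

Run:
```python
from h import *
s=get_image("side");save(s,"s3.png")
o=manip.get_obs();print(o["clock"],o["tool_pos"],o["wrist_force"],o["moment"])
i=cv2.imread("pics/s3.png")[180:280,200:330];cv2.imwrite("pics/c3.png",cv2.resize(i,None,fx=6,fy=6,interpolation=cv2.INTER_CUBIC))
```

```text
14.9 [0.59511976 0.08365324 0.17599447] [ 3.57170725  0.20438711 -9.90190102] [-0.16445373 -0.9769219   0.02192771]
```

View pics/c3.png

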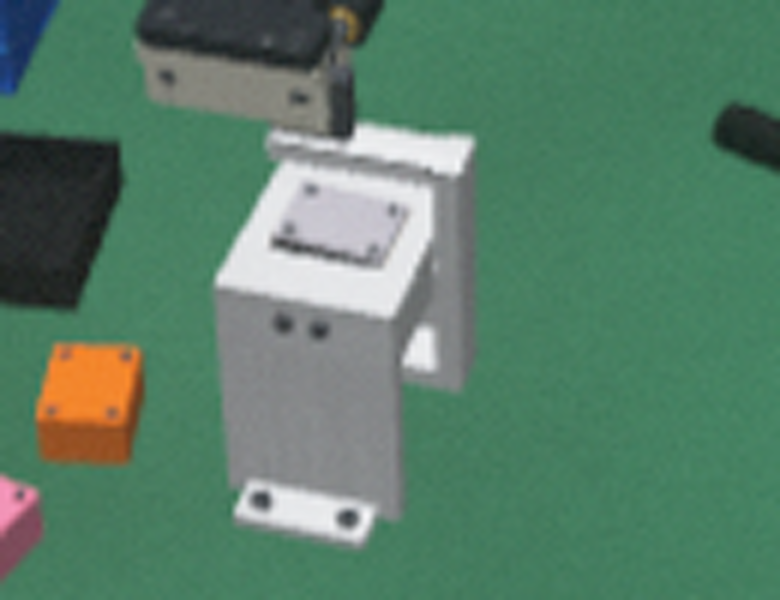

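The module is coming up: its dark side shows at about (330,250), with the +x end slightly higher. I'll keep pushing.

carry_out(deltas=[[[0,0,0,0,0,0.05,0],[0,0,0,0,0,0.1,0],[0,0,0,0,0,0.15,0],[0,0,0,0,0,0.2,0],[0,0,0,0,0,0.25,0],[0,0,0,0,0,0.3,0],[0,0,0,0,0,0.35,0],[0,0,0,0,0,0.4,0],[0,0,0,0,0,0.43,0],[0,0,0,0,0,0.43,0]]])

```text
clock: 15.9
tool_pos: [0.595, 0.0837, 0.1802]
tcp_rot: [0.174, 3.136, 0.0]
wrist_force: [5.4, 0.0, -10.6]
width: 0.012
grip_force: 50.0
```

Run:
```python
from fit import *
s=get_image("side");save(s,"s4.png")
o=manip.get_obs();print(o["clock"],o["tool_pos"],o["wrist_force"],o["moment"])
i=cv2.imread("pics/s4.png");S=10;c0,r0=225,195
i=cv2.resize(i[r0:r0+55,c0:c0+75],None,fx=S,fy=S,interpolation=cv2.INTER_CUBIC)
for z,col in((119,(255,0,0)),(127,(0,255,255)),(129,(0,0,255)),(131,(0,255,0))):
    h=cv2.convexHull(((proj(s,T(box(-25,25,-20,20,z,z),.5852,.085,-.113))+.5-[c0,r0])*S).astype(np.int32)); cv2.polylines(i,[h],True,col,1)
cv2.imwrite("pics/c4.png",i)
```

```text
15.95 [0.59495335 0.0836912  0.1801788 ] [ 4.63086824 -0.90043161 -9.71126208] [-1.61826182e-01 -1.35796824e+00  9.35119191e-04]
```

View pics/c4.png

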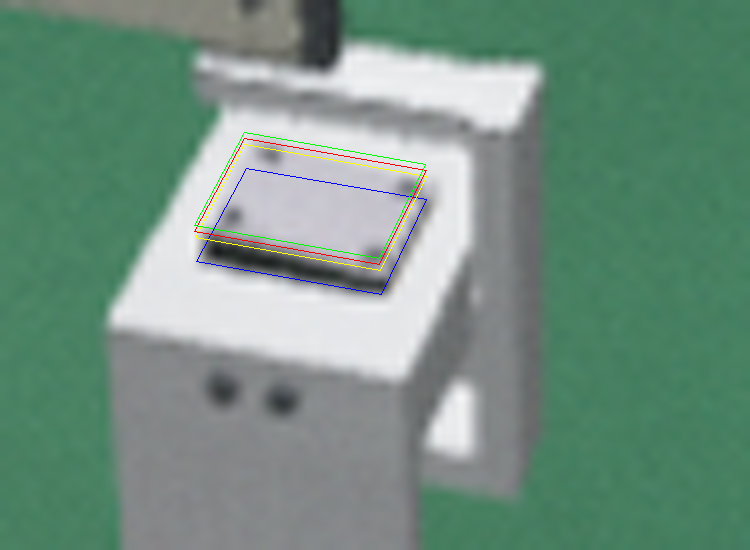

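The module top now stands about 9–10 mm proud: the plate's front edge sits about 28 px above the flush outline, against 30 px per 10 mm. It is essentially level. Now I'll lower and withdraw the knockout.

carry_out(deltas=[[[0,0,0,0,0,-0.2,0],[0,0,0,0,0,-0.5,0],[0,0,0,0,0,-0.9,0],[0,0,0,0,0,-1.4,0],[0,0,0,0,0,-1.9,0],[0,0,0,0,0,-2.3,0],[0,0,0,0,0,-2.55,0],[0,0,0,0,0,-2.6,0],[0,0,0,0,0,-2.6,0]]])

```text
clock: 16.85
tool_pos: [0.5948, 0.0837, 0.154]
tcp_rot: [-0.174, -3.137, -0.0]
wrist_force: [-0.6, -0.2, -2.8]
width: 0.0115
grip_force: 50.0
```

carry_out(deltas=[[[0,0,0,-1,0.11,0,0],[0,0,0,-3,0.33,0,0],[0,0,0,-5,0.56,0,0],[0,0,0,-7,0.79,0,0],[0,0,0,-9,1.02,0,0],[0,0,0,-11,1.24,0,0],[0,0,0,-12,1.36,0,0],[0,0,0,-12,1.36,0,0],[0,0,0,-12,1.36,1.5,0],[0,0,0,-12,0.5,3.5,0],[0,0,0,-12,-2,4,0],[0,0,-0.05,-12,-6,4,0],[0,0,-0.15,-11.5,-10,4,0],[0,0,-0.25,-11,-14,4,0],[0,0,-0.327,-10.5,-18,4,0],[0,0,-0.327,-10,-22,4,0],[0,0,-0.327,-9.9,-26,4,0],[0,0,-0.327,-9.9,-30,4,0],[0,0,-0.327,-9.9,-31.8,4,0],[0,0,-0.327,-9.9,-31.8,4,0]]])

```text
clock: 18.85
tool_pos: [0.4961, -0.2371, 0.1937]
tcp_rot: [0.687, 3.065, -0.001]
wrist_force: [0.2, -0.3, -3.0]
width: 0.0118
grip_force: 50.0
```

carry_out(deltas=[[[0,0,0,0,0,-2,0],[0,0,0,0,0,-4,0],[0,0,0,0,0,-5.5,0],[0,0,0,0,0,-6.2,0],[0,0,0,0,0,-6.5,0],[0,0,0,0,0,-6.6,0],[0,0,0,0,0,-6.65,0],[0,0,0,0,0,-6.7,0],[0,0,0,0,0,-6.7,0],[0,0,0,0,0,-6.7,0]]])

```text
clock: 19.85
tool_pos: [0.4959, -0.2344, 0.1274]
tcp_rot: [0.682, 3.066, -0.0]
wrist_force: [-1.1, 0.1, -2.2]
width: 0.0119
grip_force: 50.0
```

carry_out(deltas=[[[0,0,0,0,0,-0.03,0],[0,0,0,0,0,-0.06,0],[0,0,0,0,0,-0.08,0],[0,0,0,0,0,-0.08,0]]])

```text
clock: 20.25
tool_pos: [0.4961, -0.2345, 0.1267]
tcp_rot: [0.682, 3.066, -0.0]
wrist_force: [0.6, -0.2, 2.2]
width: 0.0118
grip_force: 50.0
```

Bench contact. Now I'll release and retreat upward.

carry_out(deltas=[[[0,0,0,0,0,0,0.3],[0,0,0,0,0,0,0.6],[0,0,0,0,0,0,0.9],[0,0,0,0,0,0,1],[0,0,0,0,0,0,1],[0,0,0,0,0,0,1],[0,0,0,0,0,0,1],[0,0,0,0,0,1,1],[0,0,0,0,0,3,1],[0,0,0,0,0,6,1],[0,0,0,0,0,10,1],[0,0,0,0,0,14,1],[0,0,0,-4,0,15,1],[0,0,0,-8,0,15,1],[0,0,0,-10,0,15,1],[0,0,0,-10,0,15,1]]])

```text
clock: 21.85
tool_pos: [0.394, -0.2342, 0.2776]
tcp_rot: [0.685, 3.065, -0.001]
wrist_force: [-1.3, 0.3, -0.4]
width: 0.0918
grip_force: 0.0
```

Run:
```python
from h import *
s=get_image("side");save(s,"s5.png");t=get_image("top");save(t,"t5.png")
o=manip.get_obs();print(o["clock"],o["tool_pos"],o["width"])
a=cv2.resize(cv2.imread("pics/s5.png")[120:270,190:390],(800,600),interpolation=cv2.INTER_CUBIC);cv2.imwrite("pics/c5.png",a)
```

```text
21.95 [ 0.39625174 -0.2345783   0.27717995] 0.09194134522836904
```

View pics/c5.png

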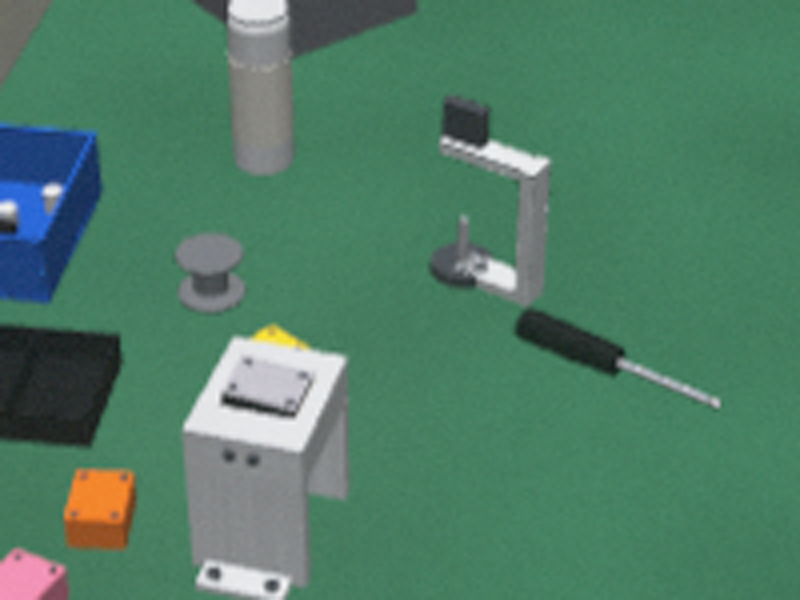

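View pics/t5.png

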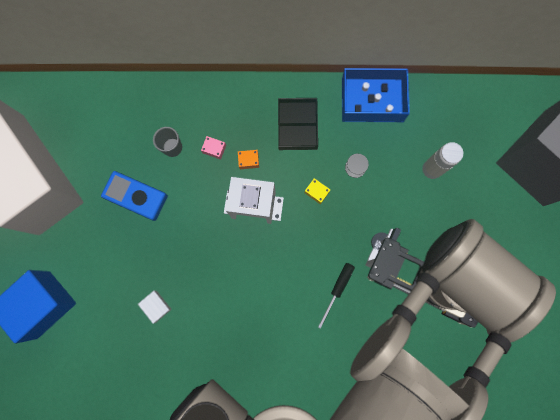

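The knockout stands upright at about (490,200) in the side crop, the module is raised in the pocket, and the bystanders are unmoved. I'll check the height by sub-pixel registration.

Run:
```python
from fit import *
s=get_image("side");t=get_image("top")
print(proj(s,T([[0,0,.119],[0,0,.129]],.5852,.085,-.113)))
print(proj(t,T([[0,0,.119],[0,0,.129]],.5852,.085,-.113)))
a=cv2.imread("pics/s0.png",0);S=[]
def ctr(n,off):
    # plate bluish: b-g
    i=cv2.imread(f"pics/{n}.png").astype(float); h=n
    return i
for n in("s3","s4","s5"):
    b=cv2.imread(f"pics/{n}.png",0)
    for q in ((244,210,268,226),(243,212,256,224),(255,212,269,226)):
        T0=a[q[1]:q[3],q[0]:q[2]].astype(np.float32); W=np.array([[1,0,0],[0,1,-2.5]],np.float32)
        # map template coords -> b
        M=W.copy(); M[0,2]+=q[0]; M[1,2]+=q[1]
        try:
            cc,M=cv2.findTransformECC(T0,b.astype(np.float32),M,cv2.MOTION_TRANSLATION,(3,200,1e-6),None,1); print(n,q,M[:,2]-[q[0],q[1]],cc)
        except cv2.error as e: print(n,q,"fail")
```

```text
[[255.75373584 217.52664101]
 [255.6129021  214.53466455]]
[[249.6737433  196.42882513]
 [249.31381434 195.56620072]]
s3 (244, 210, 268, 226) fail
s3 (243, 212, 256, 224) [-0.37356567  0.41714478] 0.6399115718299003
s3 (255, 212, 269, 226) fail
s4 (244, 210, 268, 226) fail
s4 (243, 212, 256, 224) fail
s4 (255, 212, 269, 226) fail
s5 (244, 210, 268, 226) fail
s5 (243, 212, 256, 224) fail
s5 (255, 212, 269, 226) fail
```

Run:
```python
import cv2,numpy as np
for n in("s0","s3","s4","s5"):
    i=cv2.GaussianBlur(cv2.imread(f"pics/{n}.png").astype(float),(0,0),.6)[206:230,238:276]
    w=np.clip((i[...,0]+i[...,2])/2-i[...,1]-3,0,5)*(i.min(2)>110)
    r,c=np.mgrid[:24,:38]; L=c<c[w>0].mean()
    print(n,w.sum().round(),[( (w*m*c).sum()/(w*m).sum()+238, (w*m*r).sum()/(w*m).sum()+206) for m in (L|True,L,~L)])
```

```text
s0 332.0 [(np.float64(255.9111785270042), np.float64(217.83525445371166)), (np.float64(251.60441579700168), np.float64(217.5919902183107)), (np.float64(259.7798890114789), np.float64(218.05377563934306))]
s3 395.0 [(np.float64(256.6682462733289), np.float64(216.27063370416076)), (np.float64(252.6974556944502), np.float64(215.76131617154536)), (np.float64(260.62493830098174), np.float64(216.77814287162036))]
s4 370.0 [(np.float64(256.6014532245089), np.float64(215.24383391282)), (np.float64(252.60561140113202), np.float64(214.48372024109898)), (np.float64(260.7365412286877), np.float64(216.030435851705))]
s5 361.0 [(np.float64(256.4605921936699), np.float64(215.34226913827422)), (np.float64(252.6939942529802), np.float64(214.86781829704972)), (np.float64(260.5096668050542), np.float64(215.85230150323653))]
```

```bash
python3 -c "
from cell import manip
print(manip.hand_in())"
```

```text
the job is handed in; nothing more can be done
None
```

The job is handed in: the module stands about 9 mm proud by image measurement (about 10 mm by arm travel), held in the pocket with its +x end slightly high, the knockout is back upright at its original spot clear of the nest, and nothing else appears to have moved.

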